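# Fill the paint rack and twist open the jar

### The job

Complete the row in the plywood paint rack: stand the loose narrow-necked bottle and the wide-capped jar upright and fully down in its two empty pockets, with the jar still closed. Then, with the pocket bracing the jar, twist the jar's tight cap counter-clockwise until it lets go (about a quarter turn), lift it off and finish still holding it level in the gripper, two or three centimetres clear above the jar's mouth, jar and bottle still seated. Do not tip the jar or the bottle, and leave the bottle already in the rack, the coral head and the brush where they are.

Things in the scene. Friction and masses are not known exactly. Their poses are not given: they have to be found in the camera images.
- jar_mid (a point): Loose white jar with a wide deep metal cap. Square body 54 x 54 mm, 45 mm tall (corners 36 mm from the axis), 86 mm tall with the cap on. This point is on its axis 22.5 mm above its underside; z up, x and y along its sides. With cap 0.27 to 0.5 kg. May be lifted by the cap. Unbraced it turns along with its cap; in the pocket it can turn about 0.15 rad each way.
- jar_mouth (a point): Centre of the mouth, 75 mm above the jar's underside, hidden by the cap. Neck 36 mm across, with a sprung seal up to 80 mm (83 mm with cap off) pushing the cap up with about 9 N. Two neck lugs hold two lugs in the cap: turned counter-clockwise seen from above, cap x lets go 0.88 rad past jar x, a stop comes at 1.8 rad; in between it lifts straight off. Turning takes 0.2 to 0.4 N m.
- cap_mid (a point): Jar's round ribbed aluminium cap, 59 mm across, 30 mm tall, 50 g, with a 3 mm raised bar across its top. Point on its axis 15 mm above its lower edge; z up, x along the bar. Closed, it is 69 mm above the jar's underside and cap x is within 0.2 rad of jar x. Grip the upper half (72 mm above the jar's underside) so that fingertips clear the jar's corners when turning.
- bottle_mid (a point): Loose white narrow-necked bottle. Square body 54 x 54 mm, 50 mm tall; above it a cone and neck of 26 mm diameter, then a round fixed top of 34 mm diameter from 66 to 92 mm above the underside, by which it can be held. This point is on its axis 46 mm above its underside; z up, x and y along its sides. 0.17 to 0.34 kg. Its top does not turn.
- pocket0 (a point): Centre of the floor of the rack's end pocket on the rack's +y side, 6 mm above the work surface. Empty at the start. The rack is a fixed plywood block 100 x 330 mm (long along its y), 32 mm tall, with three square pockets 60 x 60 mm, 26 mm deep, chamfered 4 mm, spaced 110 mm in a row; axes are the rack's, x and y along the pocket's sides.
- pocket2 (a point): The same for the end pocket on the rack's -y side, 220 mm from pocket0. Empty at the start.
- full_mid (a point): Bottle like the loose one, already standing in the rack's middle pocket: leave it. Point 46 mm above its underside.
- coral_mid (a point): Bystander: cast coral head, a knobbly dome about 95 mm across and 43 mm tall; point on its axis 21 mm up.
- brush_grip (a point): Bystander: paint brush 200 mm long lying on the bench; point on its handle.
Mind the look-alikes: they are no part of the job. What is meant by the part that bears cap_mid is not turquoise, and is the smaller of those in its own colour.

How it is judged:
By the outcome, as a careful person would: the job done as asked, in the order asked, and still so for the second after the job is handed in, while the arm keeps its last pose, push and grip.
It also fails if it takes over 64 s, if anything falls off the work surface, if the arm or the gripper's body presses on something with over 40 N, if the wrist force passes 120 N, or if a joint passes its speed limit or range.

### The arm

A 6-joint arm with a two-finger parallel gripper is mounted at the origin on the work surface. World frame = base frame: x ahead of the robot, y to its left, z up, the work surface at z = 0. Lengths are in m, angles in rad, forces in N, time in s.
With the tool pointing down it reaches from about 0.325 to 0.775 m from the base axis. Payload 9.3 kg.
Tool frame: the origin (TCP) lies at the very end of the fingers, on their centre line; the grasp point (between the pads) lies 19 mm behind it; z points along the fingers, x is the direction in which the jaws open and shut, and the axes are right-handed (so a half turn about z gives the same grasp; the last joint's range is limited). The gripper opens to 85 mm and grips with 20 to 120 N. Pads are 22 mm wide; open, the fingers measure 114 mm over their backs; the gripper's body (76 mm by 85 mm) begins 54 mm behind the grasp point. The pads swing forward as they close: fully open they stand 13 mm farther back than shut.
Start: joints at [0.973, 0.259, 0.021, 1.334, 0, 1.418], TCP at [0.237, 0.496, 0.231] pointing down, gripper open.
Joint ranges: [-3.04, 3.04], [-0.91, 1.82], [-1.04, 1.36], [-1.92, 1.95], [-1.52, 1.45], [-3.14, 3.14]. Speed limits (rad/s): [2.22, 2.22, 2.79, 3.14, 3.14, 3.14].

### API

Orientations are given as [roll, pitch, yaw] about the fixed x, y, z axes, in that order (R = Rz(yaw) Ry(pitch) Rx(roll)).
In Python, from cell import read_state, cams, robot gives the robot as it stands.
- The arm moves only by the tool send_rows, never from a script. Its argument "plan" is a list of rows, each a list of 7 numbers: the turn, a rotation vector about the tool's x, y, z in degrees, then the shift along the tool's x, y, z in m, then the opening in per cent of the stroke, from 0 (shut) to 100 (fully open). A call has exactly 8 rows; each row is the pose to reach, as a shift and turn from the pose measured when the call began, along the tool's axes at that moment; what a row does not reach only later rows make up. A row lasts 1/10 s, in which the tool goes at most 50 mm and 8.59 degrees, less where a joint would pass 70% of its speed; a pose out of reach is approached as far as the arm can. A call with a gripper value outside its range is refused whole. The fingers move at their own pace and stop on an object; "grip_force" is the grip in N (left out, the last holds). Time passes only in rows, so rows that repeat a pose let the fingers close, or fill a call up. It gives the time, the measured TCP pose, the force and the opening at its end, in the units of the state.
- read_state(): the state, without advancing time (a new reading comes with each control period).
- cams.snapshot(name): name is "scene" or "top" or "wrist"; returns a dict with "img" (480x640x3 uint8, red, green, blue), "fx", "fy", "cx", "cy" (pixels), "origin" and "attitude" of the camera in the world; the wrist camera has in their place "mount" (4x4, takes a point from camera to tool coordinates, whose origin is the TCP and whose axes are the tool frame's). Camera axes: x right, y down, z forward; pixel columns grow to the right and rows downward; lengths in m; the calibration is good to about 2 mm. A picture is of the moment at which its call begins: read the wrist's pose just before it. There is no depth.
- robot.sign_off(): hands the job in, once; it reports no verdict.
Trained networks look in a picture, given as the dict that the camera call returned (one of the last four; its "shot" number tells which), for a name from the list of things; names that differ only in an ending like _2 or _b are one class to them, and where a whole thing is asked for, a point or a joint stands for the part that bears it (a point fixed in the world has none). Each returns a list of dicts, best first, with "score" (0 to 1); they miss things now and then, are a little off and sometimes report something else, mostly with a low value. They report only what shows in the picture. A call takes as long as a camera call. They do not tell look-alikes from the thing itself.
- cams.regions_of(target, picture): "pixels" (480x640 bool, what is visible of it).
- cams.spot_point(target, picture): "xyz" ([x, y, z] in m, in the coordinates of the camera as it stood for that picture, good to about 4 mm: a listed point, or the origin of a listed thing).
The state is a dict: "time_s": time; "qpos": joint angles; "dq": joint speeds; "joint_torque": joint torques, N m; "tcp_pos": TCP position; "eef_rot": TCP orientation; "force": force on the tool from outside, world axes, zero at the start; "ft_torque": the same for the moment, N m; "width": finger opening in m.
Only numpy, scipy, OpenCV 4.12 (cv2) and the standard library are available. Lean on these libraries where they do the work, as an engineer would, in place of code of your own. Each camera call takes 0.05 s, during which the arm holds its last target. There are 200 camera calls.

## Working session

There is one attempt and no reset: what is moved stays moved. The work goes in short steps, Python scripts to look and compute and a tool call to move; the robot and the scene stay as the last step left them, time stands still between calls to the robot, and variables do not carry over. Pictures are saved under pics/ and viewed, about 8 in all and at most 12, crops included, and the job is handed in when it is done.

Besides the shell and the picture viewer there is one more tool, called after ">>>" as name([rows], argument=value, ...), one row to a line, values as JSON. send_rows: Moves the arm, as the interface text tells. Its arguments: {"type":"object","properties":{"plan":{"type":"array"},"grip_force":{"type":"number"}},"required":["plan"]}

```bash
ls; mkdir -p pics
cat > h.py <<'E'
import numpy as np,cv2
from cell import read_state,cams,robot
from scipy.spatial.transform import Rotation as R
def pose(p):
    """camera->world 4x4"""
    if 'mount' in p:
        s=p['st'];T=np.eye(4);T[:3,:3]=rot(s['eef_rot']);T[:3,3]=s['tcp_pos'];return T@np.array(p['mount'])
    T=np.eye(4);T[:3,:3]=rot(p['attitude']);T[:3,3]=p['origin'];return T
def rot(a):
    a=np.array(a,float)
    return a if a.shape==(3,3) else R.from_euler('xyz',a).as_matrix()
def snap(n):
    s=read_state();p=cams.snapshot(n);p['st']=s;return p
def save(p,f,im=None):
    cv2.imwrite('pics/'+f,cv2.cvtColor(p['img'] if im is None else im,cv2.COLOR_RGB2BGR))
def proj(p,X):
    T=np.linalg.inv(pose(p));c=T[:3,:3]@np.array(X)+T[:3,3]
    return c[0]/c[2]*p['fx']+p['cx'],c[1]/c[2]*p['fy']+p['cy']
def ray(p,u,v,z):
    T=pose(p);d=T[:3,:3]@np.array([(u-p['cx'])/p['fx'],(v-p['cy'])/p['fy'],1]);o=T[:3,3]
    return o+d*(z-o[2])/d[2]
def pts(p,n):
    T=pose(p);return [(round(d['score'],2),(T[:3,:3]@np.array(d['xyz'])+T[:3,3]).round(4)) for d in cams.spot_point(n,p)]
E
python3 - <<'E'
from h import *
s=read_state();print(s)
for c in ('top','scene'):
    p=snap(c);print(c,p['origin'],p['attitude'],p['fx'],p['shot'])
    save(p,c+'0.png')
    for n in 'jar_mid jar_mouth cap_mid bottle_mid pocket0 pocket2 full_mid coral_mid brush_grip'.split():
        print(n,[(a,list(b)) for a,b in pts(p,n)])
E
```

```text
pics
{'time_s': 0.0, 'qpos': array([9.73400394e-01, 2.59206376e-01, 2.07487099e-02, 1.33369714e+00,
       8.65511608e-06, 1.41822512e+00]), 'dq': array([-0.00086747,  0.0003293 , -0.00080588, -0.00148337, -0.00084661,
        0.00080698]), 'joint_torque': array([-1.85446115e-03, -5.55641162e+01,  3.44533896e+01,  1.36743049e-02,
       -2.32812408e-04,  3.39314283e-05]), 'tcp_pos': array([0.23649114, 0.49624619, 0.23065333]), 'eef_rot': array([-3.14137764e+00,  1.34138416e-03,  1.12597174e+00]), 'force': array([-0.15307819,  0.66505118,  0.93251807]), 'ft_torque': array([-0.03252853,  0.01505302,  0.01589575]), 'width': 0.08540599647638235}
top [ 0.34467631 -0.00719062  1.01152249] [-2.91251444e+00  1.67413840e-03 -1.72877469e+00] 442.80273410351316 1
jar_mid [(0.69, [np.float64(0.5276), np.float64(-0.3512), np.float64(0.0225)])]
jar_mouth [(0.76, [np.float64(0.5184), np.float64(-0.3502), np.float64(0.0787)]), (0.42, [np.float64(0.5577), np.float64(-0.0054), np.float64(0.0097)])]
cap_mid [(0.88, [np.float64(0.5322), np.float64(-0.3469), np.float64(0.066)]), (0.74, [np.float64(0.6164
[... 1426 characters left out ...]
loat64(0.0425)])]
pocket0 [(0.74, [np.float64(0.5317), np.float64(0.2072), np.float64(0.0061)]), (0.57, [np.float64(0.5557), np.float64(-0.0039), np.float64(0.004)])]
pocket2 [(0.74, [np.float64(0.5317), np.float64(0.2072), np.float64(0.0061)]), (0.57, [np.float64(0.5557), np.float64(-0.0039), np.float64(0.004)])]
full_mid [(0.66, [np.float64(0.5489), np.float64(0.103), np.float64(0.0529)])]
coral_mid [(0.89, [np.float64(0.7344), np.float64(-0.2065), np.float64(0.0213)]), (0.67, [np.float64(0.5292), np.float64(-0.3491), np.float64(0.0715)]), (0.59, [np.float64(0.5237), np.float64(-0.3539), np.float64(0.0229)])]
brush_grip [(0.68, [np.float64(0.4032), np.float64(0.3318), np.float64(0.0093)])]
```

View pics/top0.png

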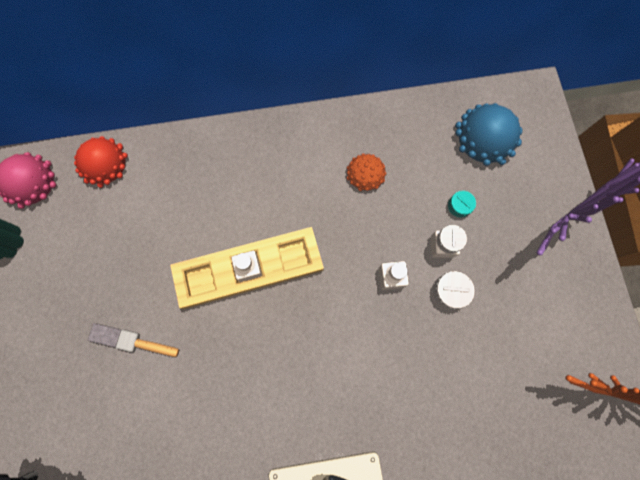

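View pics/scene0.png

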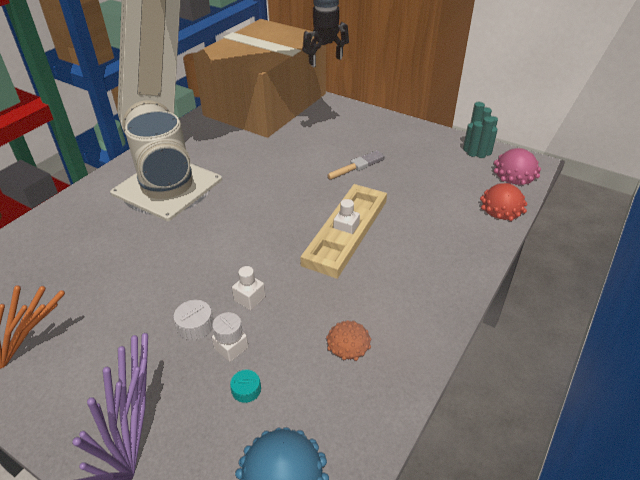

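The top and scene views agree. The jar with its silver cap is at about (0.53, -0.35), top pixel (452,240). The look-alikes are the larger silver cap (456,290) and the turquoise cap (462,203). The loose bottle is at top pixel (396,273), and the rack's pockets are at (200,280) and (294,254). I'll fly over the rack first.

>>> send_rows([
  [0,0,8,-0.02,0.04,-0.01,100],
  [0,0,16,-0.04,0.08,-0.02,100],
  [0,0,24,-0.06,0.12,-0.03,100],
  [0,0,32,-0.08,0.16,-0.04,100],
  [0,0,40,-0.1,0.2,-0.05,100],
  [0,0,48,-0.12,0.24,-0.06,100],
  [0,0,56,-0.14,0.28,-0.07,100],
  [0,0,58,-0.16,0.32,-0.07,100],
], grip_force=70)

```text
time_s: 1.8
tcp_pos: [0.4579, 0.2128, 0.3028]
eef_rot: [-3.141, -0.002, 0.109]
force: [1.1, -0.3, -0.4]
width: 0.0851
```

Run:
```python
from h import *
p=snap('wrist');print(p['st']['tcp_pos'],p['st']['eef_rot'],p['st']['qpos'],np.array(p['mount']).round(3),p['fx'])
for n in ['pocket0','full_mid']: print(n,pts(p,n))
print([proj(p,X) for X in [(.532,.212,.006),(.556,-.005,.006)]])
```

```text
[0.45788145 0.2128074  0.30276074] [-3.14115864e+00 -2.43757786e-03  1.08582759e-01] [2.68703756e-01 1.67721410e-01 8.21816025e-02 1.48278092e+00
 3.98203426e-05 1.73091684e+00] [[ 1.    -0.     0.001 -0.   ]
 [ 0.     0.949  0.317 -0.081]
 [-0.001 -0.317  0.949 -0.142]
 [ 0.     0.     0.     1.   ]] 333.9337513804647
pocket0 [(0.83, array([ 0.5584, -0.0039,  0.0055])), (0.71, array([0.5362, 0.2146, 0.0124]))]
full_mid [(0.67, array([0.5434, 0.0968, 0.0525]))]
[(np.float64(378.22757877168345), np.float64(202.00642649937987)), (np.float64(371.1426052979833), np.float64(342.029687561908))]
```

Run:
```python
from h import *
p=snap('wrist')
import pickle;pickle.dump(p,open('rack.pkl','wb'))
save(p,'w1.png')
```

```text
(no output)
```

View pics/w1.png

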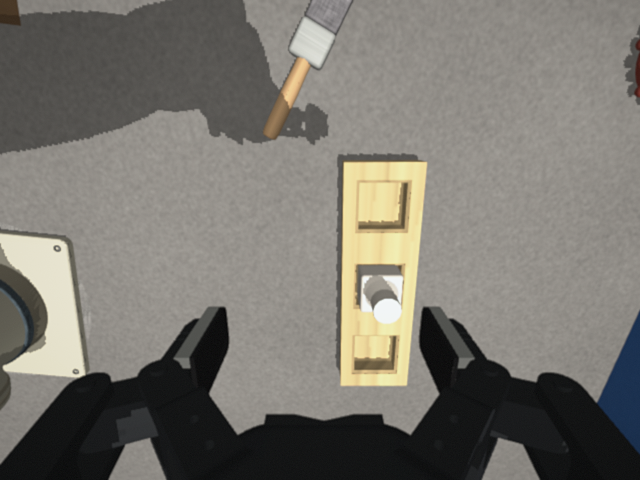

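>>> send_rows([
  [0,0,0,0,0.05,0,100],
  [0,0,0,0,0.1,0,100],
  [0,0,0,0,0.15,0,100],
  [0,0,0,0,0.2,0,100],
  [0,0,0,0,0.25,0,100],
  [0,0,0,0,0.3,0,100],
  [0,0,0,0,0.35,0,100],
  [0,0,0,0,0.4,0,100],
])

```text
time_s: 2.8
tcp_pos: [0.5016, -0.1835, 0.3013]
eef_rot: [-3.141, -0.0, 0.114]
force: [1.1, 1.3, -0.2]
width: 0.0854
```

Run:
```python
from h import *
p=snap('wrist')
import pickle;pickle.dump(p,open('jar.pkl','wb'))
save(p,'w2.png')
for n in 'jar_mid cap_mid bottle_mid'.split():
        print(n,pts(p,n))
print(p['st']['tcp_pos'],p['st']['eef_rot'])
```

```text
jar_mid [(0.82, array([ 0.528 , -0.3564,  0.0221]))]
cap_mid [(0.98, array([ 0.4177, -0.3467,  0.0208])), (0.6, array([ 0.5267, -0.3546,  0.067 ])), (0.59, array([ 0.6177, -0.4171,  0.0152]))]
bottle_mid [(0.84, array([ 0.476 , -0.2174,  0.0452]))]
[ 0.50155622 -0.18349884  0.30132409] [-3.14142290e+00 -5.19223762e-05  1.13928446e-01]
```

View pics/w2.png

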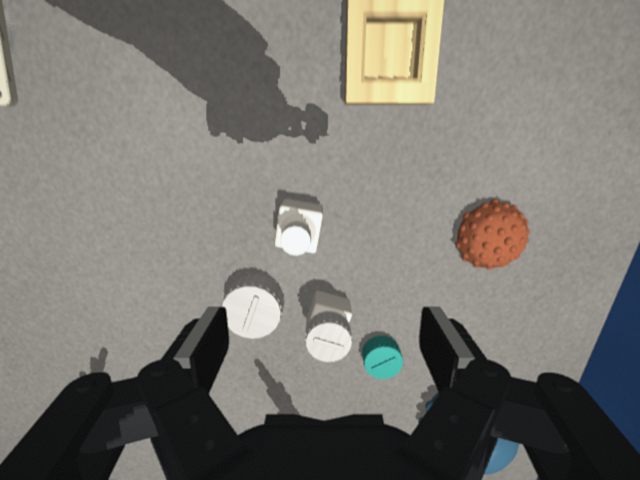

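Run:
```python
from h import *
import pickle
a=pickle.load(open('rack.pkl','rb'));b=pickle.load(open('jar.pkl','rb'))
def crop(p,x,y,w,h,W,H): return cv2.resize(p['img'][y:y+h,x:x+w],(W,H),interpolation=cv2.INTER_CUBIC)
A=crop(a,330,150,110,250,264,600)          # x2.4
B=crop(b,265,185,66,75,264,300) # x4
C=crop(b,295,285,66,75,264,300)
D=crop(b,335,0,110,120,264,288)
D=np.vstack([D,np.zeros((312,264,3),np.uint8)])
save(None,'m.png',np.hstack([A,np.vstack([B,C]),D]))
for p,n,q in ((a,'far',[(343,161),(427,161),(341,386),(408,386)]),(b,'end',[(346,104),(434,104)])):
    for u,v in q: print(n,ray(p,u,v,.032).round(4))
```

```text
far [0.4761 0.2612 0.032 ]
far [0.5763 0.2721 0.032 ]
far [ 0.5154 -0.0689  0.032 ]
far [ 0.6163 -0.0579  0.032 ]
end [ 0.5145 -0.0713  0.032 ]
end [ 0.6143 -0.0599  0.032 ]
```

View pics/m.png

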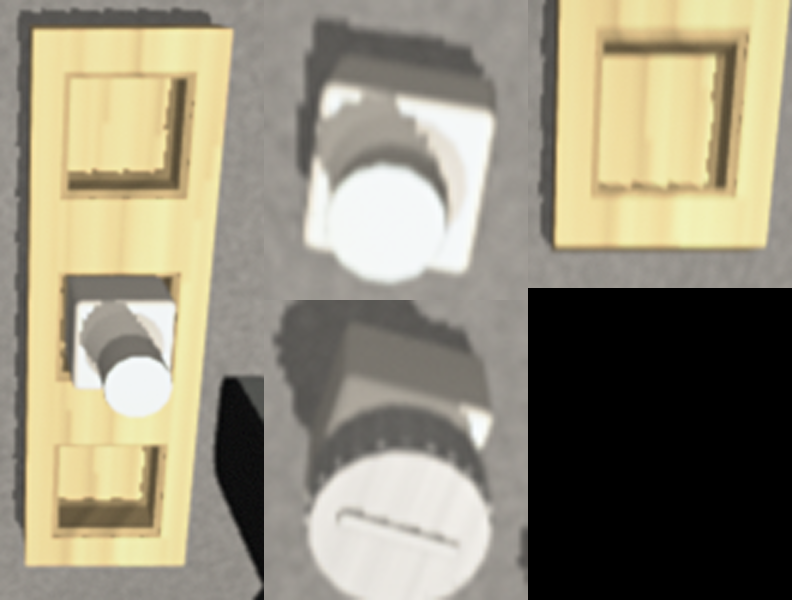

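Run:
```python
from h import *
import pickle
b=pickle.load(open('jar.pkl','rb'))
B=lambda x,y:(265+(x-264)/4-.4,185+y/4-.4)
C=lambda x,y:(295+(x-264)/4-.4,285+(y-300)/4-.4)
def show(n,q,z):
    P=np.array([ray(b,u,v,z) for u,v in q]);print(n,P.mean(0).round(4))
    for i in range(len(P)-1):
        d=P[i+1]-P[i];print('  len %.4f yaw %.3f'%(np.hypot(*d[:2]),np.arctan2(d[1],d[0])))
show('bottle',[B(325,85),B(495,108),B(466,272),B(305,245),B(325,85)],.05)
show('bottle foot',[B(338,52),B(495,72)],0)
show('bottle top',[B(327,220),B(446,220)],.092)
show('bottle topc',[B(386,160),B(386,283)],.092)
show('jar foot',[C(350,322),C(492,372)],0)
show('jar top',[C(335,370),C(492,412)],.045)
show('jar side',[C(492,412),C(482,448)],.045)
show('bar',[C(340,515),C(460,545)],.086)
show('cap',[C(308,523),C(490,523)],.084)
show('cap',[C(399,450),C(399,602)],.084)
```

```text
bottle [ 0.4694 -0.2151  0.05  ]
  len 0.0514 yaw -0.024
  len 0.0534 yaw -1.630
  len 0.0509 yaw 3.078
  len 0.0514 yaw 1.522
bottle foot [ 0.4747 -0.1938  0.    ]
  len 0.0530 yaw -0.015
bottle top [ 0.4742 -0.22    0.092 ]
  len 0.0329 yaw 0.113
bottle topc [ 0.4741 -0.2207  0.092 ]
  len 0.0358 yaw -1.484
jar foot [ 0.5341 -0.332   0.    ]
  len 0.0566 yaw -0.259
jar top [ 0.5293 -0.3255  0.045 ]
  len 0.0553 yaw -0.179
jar side [ 0.5558 -0.3375  0.045 ]
  len 0.0143 yaw -1.672
bar [ 0.5272 -0.3518  0.086 ]
  len 0.0392 yaw -0.171
cap [ 0.5267 -0.3507  0.084 ]
  len 0.0572 yaw 0.113
cap [ 0.5269 -0.3524  0.084 ]
  len 0.0560 yaw -1.453
```

>>> send_rows([
  [0,0,4.4,-0.016,0.016,0.04,100],
  [0,0,8.8,-0.031,0.033,0.08,100],
  [0,0,8.8,-0.031,0.033,0.12,100],
  [0,0,8.8,-0.031,0.033,0.16,100],
  [0,0,8.8,-0.031,0.033,0.195,100],
  [0,0,8.8,-0.031,0.033,0.22,100],
  [0,0,8.8,-0.031,0.033,0.238,100],
  [0,0,8.8,-0.031,0.033,0.243,100],
])

```text
time_s: 3.8
tcp_pos: [0.4736, -0.216, 0.0563]
eef_rot: [-3.139, 0.004, -0.039]
force: [-0.2, 0.5, 0.9]
width: 0.0854
```

>>> send_rows([
  [0,0,0,0,0,0,60],
  [0,0,0,0,0,0,40],
  [0,0,0,0,0,0,30],
  [0,0,0,0,0,0,20],
  [0,0,0,0,0,0,10],
  [0,0,0,0,0,0,10],
  [0,0,0,0,0,0,10],
  [0,0,0,0,0,0,10],
], grip_force=50)

```text
time_s: 4.6
tcp_pos: [0.4741, -0.2162, 0.0574]
eef_rot: [-3.139, 0.002, -0.039]
force: [-1.5, 2.6, 5.5]
width: 0.0329
```

>>> send_rows([
  [0,0,0,0,0,-0.01,10],
  [0,0,0,0,0,-0.03,10],
  [0,0,0,0,0,-0.06,10],
  [0,0,0,0,0,-0.09,10],
  [0,0,0,0,0,-0.12,10],
  [0,0,0,0,0,-0.14,10],
  [0,0,0,0,0,-0.145,10],
  [0,0,0,0,0,-0.145,10],
])

```text
time_s: 5.4
tcp_pos: [0.4744, -0.2166, 0.203]
eef_rot: [-3.14, 0.001, -0.04]
force: [-0.6, 1.2, -3.0]
width: 0.0327
```

Run:
```python
from h import *
p=snap('wrist');print(p['st']['tcp_pos'],p['st']['eef_rot'],p['st']['force'],p['st']['width'])
s=p['st']
for sc,x in pts(p,'bottle_mid'): print(sc,x, rot(s['eef_rot']).T@(x-s['tcp_pos']))
im=p['img'][220:460,160:480];save(p,'b1.png',cv2.resize(im,(800,600),interpolation=cv2.INTER_CUBIC))
T=s['tcp_pos'];Rm=rot(s['eef_rot'])
import pickle;pickle.dump(p,open('b1.pkl','wb'))
print(proj(p,T+Rm@np.array([0,0,-.034])))
```

```text
[ 0.47435887 -0.2166338   0.20302793] [-3.14015975e+00  6.67634276e-04 -3.96272281e-02] [-0.60384202  1.1867816  -3.01120881] 0.032704760762698265
0.87 [ 0.4757 -0.2178  0.1904] [0.00139471 0.00113025 0.01262539]
(np.float64(323.734903562513), np.float64(352.54175641465804))
```

View pics/b1.png

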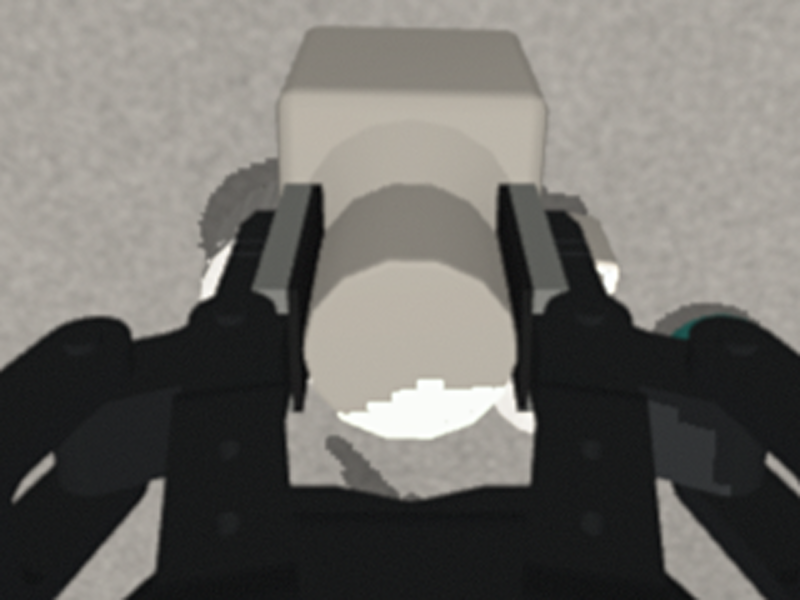

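>>> send_rows([
  [0,0,-1,0.002,-0.02,0,10],
  [0,0,-3,0.006,-0.06,0,10],
  [0,0,-4.5,0.01,-0.105,0,10],
  [0,0,-6,0.015,-0.15,0,10],
  [0,0,-7.5,0.019,-0.195,0,10],
  [0,0,-8.9,0.023,-0.24,0,10],
  [0,0,-8.9,0.027,-0.285,0,10],
  [0,0,-8.9,0.031,-0.32,0,10],
])

```text
time_s: 6.3
tcp_pos: [0.5167, 0.1047, 0.2009]
eef_rot: [-3.138, 0.005, 0.117]
force: [1.8, -0.2, -2.3]
width: 0.0331
```

>>> send_rows([
  [0,0,0,0.01,-0.035,0,10],
  [0,0,0,0.02,-0.07,0,10],
  [0,0,0,0.0275,-0.098,0,10],
  [0,0,0,0.0286,-0.1058,0.02,10],
  [0,0,0,0.0286,-0.1058,0.05,10],
  [0,0,0,0.0286,-0.1058,0.08,10],
  [0,0,0,0.0286,-0.1058,0.095,10],
  [0,0,0,0.0286,-0.1058,0.098,10],
])

```text
time_s: 7.1
tcp_pos: [0.5303, 0.213, 0.0998]
eef_rot: [-3.138, 0.011, 0.117]
force: [-0.8, -1.2, -3.4]
width: 0.0326
```

```bash
cat > chk.py <<'E'
from h import *
import sys
p=snap('wrist');s=p['st'];print(s['time_s'],s['tcp_pos'],s['eef_rot'],s['force'],s['width'])
x0,y0=int(sys.argv[2]),int(sys.argv[3])
save(p,sys.argv[1],cv2.resize(p['img'][y0:y0+240,x0:x0+320],(640,480),interpolation=cv2.INTER_CUBIC))
import pickle;pickle.dump(p,open(sys.argv[1]+'.pkl','wb'))
E
python3 chk.py b2.png 160 160
```

```text
7.1 [0.53033015 0.21300717 0.09979762] [-3.13847002  0.01090768  0.11687485] [-0.80820779 -1.24008831 -3.35352413] 0.03264392404439937
```

View pics/b2.png

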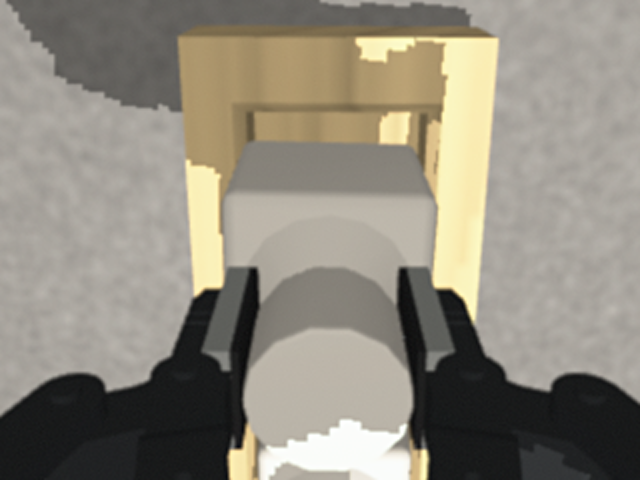

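Run:
```python
from h import *
import pickle
p=pickle.load(open('b2.png.pkl','rb'));f=lambda x,y:(160+x/2-.25,160+y/2-.25)
Rm=rot(p['st']['eef_rot']);t=p['st']['tcp_pos']
for n,q,z in (('poc edge L',(232,104),.032),('R',(447,104),.032),('rack L',(180,38),.032),('rack R',(497,38),.032),('foot L',(240,143),.042),('foot R',(420,143),.042),('top L',(225,194),.092),('top R',(434,194),.092)):
    print(n,(Rm.T@(ray(p,*f(*q),z)-t)).round(4))
```

```text
poc edge L [-0.0309 -0.0313  0.0682]
R [ 0.0382 -0.0315  0.0675]
rack L [-0.0462 -0.0524  0.0685]
rack R [ 0.0526 -0.0525  0.0674]
foot L [-0.0275 -0.0212  0.0582]
foot R [ 0.0287 -0.0214  0.0576]
top L [-0.0248 -0.0232  0.0081]
top R [ 0.0254 -0.0234  0.0076]
```

>>> send_rows([
  [0,0.6,0,0.003,-0.0015,0,10],
  [0,0.6,0,0.003,-0.0015,0.002,10],
  [0,0.6,0,0.003,-0.0015,0.007,10],
  [0,0.6,0,0.003,-0.0015,0.013,10],
  [0,0.6,0,0.003,-0.0015,0.02,10],
  [0,0.6,0,0.003,-0.0015,0.026,10],
  [0,0.6,0,0.003,-0.0015,0.032,10],
  [0,0.6,0,0.003,-0.0015,0.032,10],
])

```text
time_s: 7.95
tcp_pos: [0.533, 0.2149, 0.0678]
eef_rot: [-3.138, 0.0, 0.117]
force: [-0.1, -0.5, -3.3]
width: 0.0329
```

>>> send_rows([
  [0,0,0,0,0,0.003,10],
  [0,0,0,0,0,0.005,10],
  [0,0,0,0,0,0.006,10],
  [0,0,0,0,0,0.006,10],
  [0,0,0,0,0,0.006,30],
  [0,0,0,0,0,0.006,60],
  [0,0,0,0,0,0.006,100],
  [0,0,0,0,0,0.006,100],
])

```text
time_s: 8.75
tcp_pos: [0.5332, 0.2149, 0.0618]
eef_rot: [-3.138, 0.0, 0.117]
force: [1.1, 0.5, 0.2]
width: 0.0752
```

>>> send_rows([
  [0,0,0,0,0,-0.02,100],
  [0,0,0,0,0,-0.06,100],
  [0,0,0,0,0,-0.1,100],
  [0,0,0,0,0,-0.15,100],
  [0,0,0,-0.005,0.045,-0.16,100],
  [0,0,0,-0.015,0.09,-0.16,100],
  [0,0,0,-0.024,0.135,-0.16,100],
  [0,0,0,-0.032,0.18,-0.16,100],
])

```text
time_s: 9.55
tcp_pos: [0.5221, 0.0304, 0.2214]
eef_rot: [-3.139, -0.001, 0.117]
force: [0.0, -0.8, 0.3]
width: 0.0855
```

>>> send_rows([
  [0,0,0,-0.007,0.045,0,100],
  [0,0,0,-0.014,0.09,0,100],
  [0,0,0,-0.021,0.135,0,100],
  [0,0,0,-0.029,0.18,0,100],
  [0,0,0,-0.036,0.225,0,100],
  [0,0,0,-0.043,0.27,0,100],
  [0,0,0,-0.049,0.305,0,100],
  [0,0,0,-0.049,0.305,0,100],
])

```text
time_s: 10.35
tcp_pos: [0.5086, -0.2825, 0.2195]
eef_rot: [-3.139, 0.0, 0.113]
force: [-0.1, 1.3, 1.5]
width: 0.0853
```

Run:
```python
from h import *
p=snap('wrist');s=p['st'];print(s['time_s'],s['tcp_pos'],s['eef_rot'])
print([proj(p,(.527,-.352,z)) for z in (0,.084)])
t=snap('scene');q=np.array(proj(t,(.533,.211,.05)),int);r=t['img'][q[1]-60:q[1]+60,q[0]-50:q[0]+50]
u=np.array(proj(p,(.527,-.352,.05)),int);x0=max(u[0]-50,0);y0=max(min(u[1]-60,360),0);c=p['img'][y0:y0+120,x0:x0+100]
print(x0,y0)
b=cv2.resize(r,(300,360));save(p,'j1.png',np.hstack([cv2.resize(c,(500,600),interpolation=cv2.INTER_CUBIC),np.vstack([b,np.zeros((240,300,3),np.uint8)])]))
import pickle;pickle.dump(p,open('j1.pkl','wb'))
```

```text
10.35 [ 0.50861344 -0.28247499  0.21945533] [-3.13888642e+00  2.51681446e-04  1.13098924e-01]
[(np.float64(332.5392284833801), np.float64(268.2882367893794)), (np.float64(334.8759867631499), np.float64(303.15233250974524))]
283 227
```

View pics/j1.png

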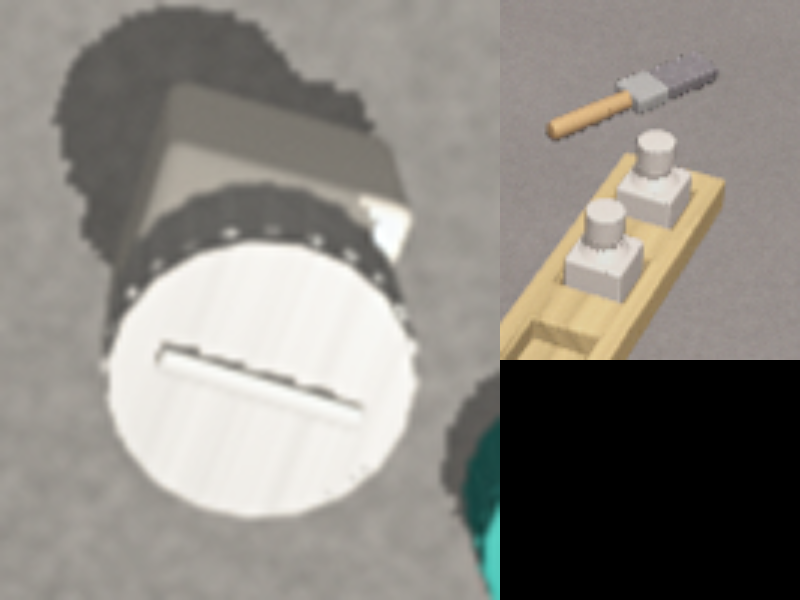

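Run:
```python
from h import *
import pickle
p=pickle.load(open('j1.pkl','rb'));f=lambda x,y:(283+x/5-.4,227+y/5-.4)
def show(n,q,z):
    P=np.array([ray(p,*f(*c),z) for c in q]);d=P[1]-P[0]
    print(n,P[0].round(4),P[1].round(4),P.mean(0).round(4),'len %.4f yaw %.3f'%(np.hypot(*d[:2]),np.arctan2(d[1],d[0])))
show('top',[(168,142),(413,208)],.045)
show('side',[(413,208),(400,264)],.045)
show('foot',[(180,84),(388,142)],0)
show('bar',[(160,347),(362,408)],.086)
show('capx',[(107,375),(418,375)],.084)
show('capy',[(262,241),(262,518)],.084)
```

```text
top [ 0.5054 -0.3209  0.045 ] [ 0.5568 -0.3296  0.045 ] [ 0.5311 -0.3252  0.045 ] len 0.0522 yaw -0.168
side [ 0.5568 -0.3296  0.045 ] [ 0.5561 -0.3423  0.045 ] [ 0.5564 -0.3359  0.045 ] len 0.0127 yaw -1.632
foot [ 0.5075 -0.3233  0.    ] [ 0.5568 -0.3319  0.    ] [ 0.5321 -0.3276  0.    ] len 0.0500 yaw -0.174
bar [ 0.5074 -0.3457  0.086 ] [ 0.5461 -0.354   0.086 ] [ 0.5267 -0.3499  0.086 ] len 0.0396 yaw -0.212
capx [ 0.4982 -0.3536  0.084 ] [ 0.5558 -0.3471  0.084 ] [ 0.527  -0.3504  0.084 ] len 0.0579 yaw 0.113
capy [ 0.5236 -0.3234  0.084 ] [ 0.5307 -0.3809  0.084 ] [ 0.5271 -0.3521  0.084 ] len 0.0578 yaw -1.447
```

>>> send_rows([
  [0,0,5,0.004,0.025,0.01,100],
  [0,0,11,0.008,0.05,0.03,100],
  [0,0,16.2,0.0105,0.07,0.05,100],
  [0,0,16.2,0.0105,0.071,0.075,100],
  [0,0,16.2,0.0105,0.071,0.095,100],
  [0,0,16.2,0.0105,0.071,0.1,100],
  [0,0,16.2,0.0105,0.071,0.1,100],
  [0,0,16.2,0.0105,0.071,0.1,100],
])

```text
time_s: 11.25
tcp_pos: [0.528, -0.3476, 0.1209]
eef_rot: [-3.139, -0.0, -0.166]
force: [0.9, 0.2, 0.5]
width: 0.0853
```

>>> send_rows([
  [0,0,0,0,0.004,0,100],
  [0,0,0,0,0.005,0.02,100],
  [0,0,0,0,0.005,0.04,100],
  [0,0,0,0,0.005,0.055,100],
  [0,0,0,0,0.005,0.065,100],
  [0,0,0,0,0.005,0.069,100],
  [0,0,0,0,0.005,0.069,100],
  [0,0,0,0,0.005,0.069,100],
])

```text
time_s: 12.05
tcp_pos: [0.5276, -0.3527, 0.0528]
eef_rot: [-3.139, -0.001, -0.166]
force: [-0.0, -0.0, 0.3]
width: 0.0854
```

Now I'll close on the cap.

>>> send_rows([
  [0,0,0,0,0,0.001,85],
  [0,0,0,0,0,0.001,75],
  [0,0,0,0,0,0.001,65],
  [0,0,0,0,0,0.001,55],
  [0,0,0,0,0,0.001,40],
  [0,0,0,0,0,0.001,40],
  [0,0,0,0,0,0.001,40],
  [0,0,0,0,0,0.001,40],
], grip_force=70)

```text
time_s: 12.85
tcp_pos: [0.5275, -0.3528, 0.0526]
eef_rot: [-3.14, -0.002, -0.166]
force: [-2.8, 2.0, 5.4]
width: 0.0559
```

>>> send_rows([
  [0,0,0,0,0,-0.005,40],
  [0,0,0,0,0,-0.02,40],
  [0,0,0,0,0,-0.04,40],
  [0,0,0,0,0,-0.06,40],
  [0,0,0,0,0,-0.08,40],
  [0,0,0,0,0,-0.09,40],
  [0,0,0,0,0,-0.09,40],
  [0,0,0,0,0,-0.09,40],
])

```text
time_s: 13.65
tcp_pos: [0.5271, -0.3526, 0.1418]
eef_rot: [-3.139, -0.001, -0.166]
force: [0.1, -0.2, -4.7]
width: 0.0559
```

```bash
python3 chk.py j2.png 160 200
```

```text
13.65 [ 0.52705309 -0.35263955  0.14175267] [-3.13940982e+00 -8.32924271e-04 -1.66458486e-01] [ 0.13429893 -0.21364063 -4.71625495] 0.05592728793112119
```

View pics/j2.png

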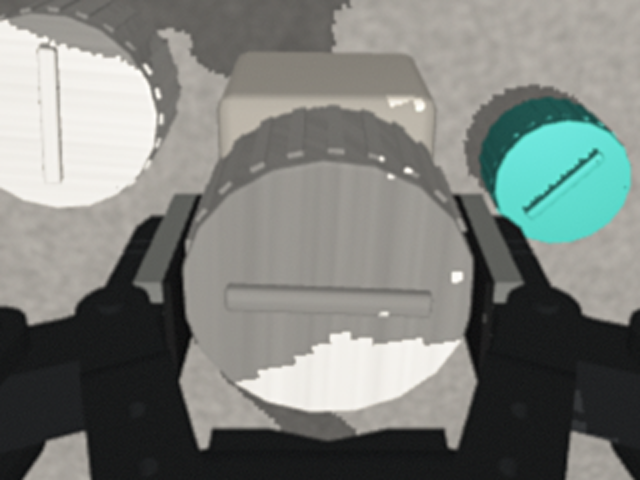

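Run:
```python
from h import *
import pickle
p=pickle.load(open('j2.png.pkl','rb'));f=lambda x,y:(160+x/2-.25,200+y/2-.25)
Rm=rot(p['st']['eef_rot']);t=p['st']['tcp_pos'];u=t[2]-.0526
for n,q,z in (('capL',(184,275),.084),('R',(473,275),.084),('T',(330,162),.084),('B',(330,412),.084),('bodyL',(219,97),.045),('bodyR',(436,97),.045),('footL',(238,53),.0),('footR',(415,55),.0)):
    print(n,(Rm.T@(ray(p,*f(*q),z+u)-t)).round(4))
```

```text
capL [-0.0277 -0.0051 -0.0314]
R [ 0.0281 -0.005  -0.0314]
T [ 0.0005 -0.029  -0.0313]
B [ 0.0005  0.0282 -0.0315]
bodyL [-0.0258 -0.0278  0.0076]
bodyR [ 0.0259 -0.0277  0.0077]
footL [-0.027  -0.026   0.0526]
footR [ 0.0266 -0.0254  0.0527]
```

>>> send_rows([
  [0,0,-1,-0.002,-0.02,0,40],
  [0,0,-4,-0.005,-0.06,0,40],
  [0,0,-8,-0.008,-0.105,0,40],
  [0,0,-11,-0.012,-0.15,0,40],
  [0,0,-14,-0.016,-0.195,0,40],
  [0,0,-16.1,-0.02,-0.24,0,40],
  [0,0,-16.1,-0.023,-0.285,0,40],
  [0,0,-16.1,-0.025,-0.32,0,40],
])

```text
time_s: 14.5
tcp_pos: [0.5542, -0.0296, 0.1414]
eef_rot: [-3.138, 0.001, 0.116]
force: [0.6, 0.6, -5.8]
width: 0.0558
```

>>> send_rows([
  [0,0,0,0.004,-0.01,0,40],
  [0,0,0,0.0068,-0.02,0,40],
  [0,0,0,0.0068,-0.021,0.01,40],
  [0,0,0,0.0068,-0.021,0.02,40],
  [0,0,0,0.0068,-0.021,0.032,40],
  [0,0,0,0.0068,-0.021,0.04,40],
  [0,0,0,0.0068,-0.021,0.04,40],
  [0,0,0,0.0068,-0.021,0.04,40],
])

```text
time_s: 15.3
tcp_pos: [0.5585, -0.0083, 0.1013]
eef_rot: [-3.138, 0.001, 0.116]
force: [-0.1, 0.2, -4.6]
width: 0.056
```

```bash
python3 chk.py j3.png 160 160
```

```text
15.3 [ 0.55845661 -0.00826569  0.10127984] [-3.13800946e+00  9.96924100e-04  1.15549910e-01] [-0.14137427  0.22369972 -4.60255427] 0.05598191111121745
```

View pics/j3.png

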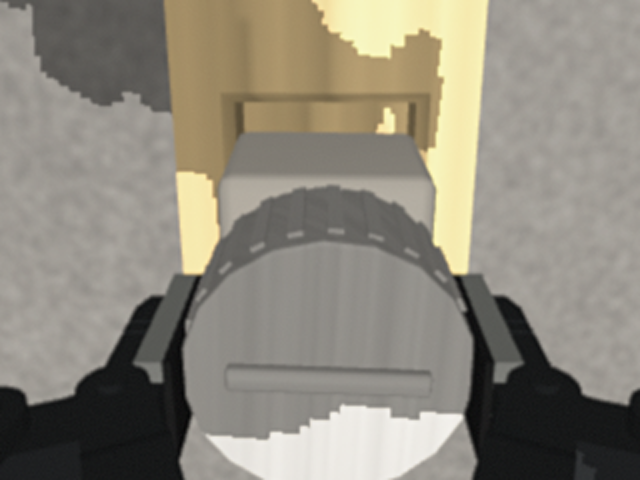

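Run:
```python
from h import *
import pickle
p=pickle.load(open('j3.png.pkl','rb'));f=lambda x,y:(160+x/2-.25,160+y/2-.25)
Rm=rot(p['st']['eef_rot']);t=p['st']['tcp_pos'];u=t[2]-.0526
for n,q,z in (('pocL',(221,94),.032),('pocR',(432,94),.032),('rackL',(169,94),.032),('rackR',(482,94),.032),('bodyL',(220,179),.045+u),('bodyR',(435,179),.045+u),('footL',(236,132),u),('footR',(418,132),u)):
    print(n,(Rm.T@(ray(p,*f(*q),z)-t)).round(4))
```

```text
pocL [-0.0345 -0.0343  0.0694]
pocR [ 0.0335 -0.0343  0.0694]
rackL [-0.0513 -0.0344  0.0695]
rackR [ 0.0497 -0.0343  0.0694]
bodyL [-0.0258 -0.0272  0.0077]
bodyR [ 0.0254 -0.0272  0.0077]
footL [-0.0278 -0.0263  0.0527]
footR [ 0.0272 -0.0263  0.0527]
```

>>> send_rows([
  [0,0,0,0,-0.0005,0.006,40],
  [0,0,0,0,-0.0005,0.012,40],
  [0,0,0,0,-0.0005,0.019,40],
  [0,0,0,0,-0.0005,0.026,40],
  [0,0,0,0,-0.0005,0.033,40],
  [0,0,0,0,-0.0005,0.039,40],
  [0,0,0,0,-0.0005,0.042,40],
  [0,0,0,0,-0.0005,0.042,40],
])

```text
time_s: 16.15
tcp_pos: [0.5585, -0.0074, 0.0594]
eef_rot: [-3.138, 0.001, 0.116]
force: [0.2, 0.1, -4.4]
width: 0.0561
```

>>> send_rows([
  [0,0,0,0,0,0.001,40],
  [0,0,0,0,0,0.0015,40],
  [0,0,0,0,0,0.002,40],
  [0,0,0,0,0,0.002,40],
  [0,0,0,0,0,0.002,40],
  [0,0,0,0,0,0.002,40],
  [0,0,0,0,0,0.002,40],
  [0,0,0,0,0,0.002,40],
])

```text
time_s: 16.95
tcp_pos: [0.5587, -0.0074, 0.0587]
eef_rot: [-3.138, -0.001, 0.116]
force: [-4.0, 1.0, 7.1]
width: 0.0556
```

>>> send_rows([
  [0,0,-3,0,0,0.0005,40],
  [0,0,-8,0,0,0.0005,40],
  [0,0,-13,0,0,0.0005,40],
  [0,0,-18,0,0,0.0005,40],
  [0,0,-23,0,0,0.0005,40],
  [0,0,-28,0,0,0.0005,40],
  [0,0,-33,0,0,0.0005,40],
  [0,0,-38,0,0,0.0005,40],
], grip_force=80)

```text
time_s: 17.75
tcp_pos: [0.5592, -0.0074, 0.0588]
eef_rot: [-3.141, -0.004, 0.783]
force: [-1.0, 0.5, -0.1]
width: 0.0555
```

```bash
python3 -c "
from h import *
s=read_state();print(s['force'],s['ft_torque'],s['eef_rot'],s['qpos'])"
```

```text
[-1.01078713  0.48451553 -0.10921946] [ 0.22333438  0.04194859 -0.12109835] [-3.14055562 -0.00365429  0.78264058] [-0.16517415  0.37836082 -0.26535469  0.9257909   0.00357288  0.62298201]
```

>>> send_rows([
  [0,0,-5,0,0,0,40],
  [0,0,-10,0,0,0,40],
  [0,0,-15,0,0,0,40],
  [0,0,-20,0,0,0,40],
  [0,0,-25,0,0,0,40],
  [0,0,-30,0,0,0,40],
  [0,0,-35,0,0,0,40],
  [0,0,-39,0,0,0,40],
])

```text
time_s: 18.55
tcp_pos: [0.5594, -0.0069, 0.0599]
eef_rot: [3.139, -0.004, 1.467]
force: [-3.3, 3.7, 6.0]
width: 0.0554
```

Run:
```python
from h import *
p=snap('wrist');s=p['st'];print(s['tcp_pos'],s['eef_rot'],s['force'],s['ft_torque'])
t=snap('scene');q=np.array(proj(t,(.558,-.008,.05)),int)
save(p,'t1.png',np.hstack([cv2.resize(p['img'][160:460,170:470],(400,400)),cv2.resize(t['img'][q[1]-60:q[1]+60,q[0]-60:q[0]+60],(400,400),interpolation=cv2.INTER_CUBIC)]))
```

```text
[ 0.55943642 -0.00686297  0.0598857 ] [ 3.13876938 -0.00449313  1.46712573] [-3.3095201   3.70910633  5.96259635] [ 0.76410904  0.66008581 -0.02924158]
```

View pics/t1.png

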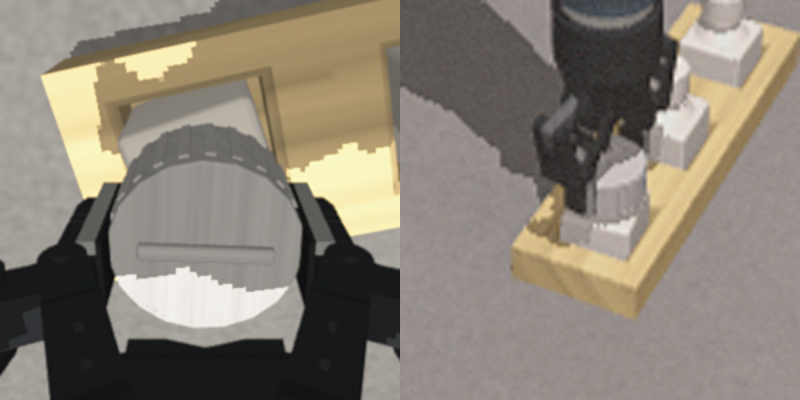

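>>> send_rows([
  [0,0,0,0,0,-0.003,40],
  [0,0,0,0,0,-0.006,40],
  [0,0,0,0,0,-0.009,40],
  [0,0,0,0,0,-0.012,40],
  [0,0,0,0,0,-0.015,40],
  [0,0,0,0,0,-0.015,40],
  [0,0,0,0,0,-0.015,40],
  [0,0,0,0,0,-0.015,40],
])

```text
time_s: 19.45
tcp_pos: [0.5596, -0.0071, 0.0749]
eef_rot: [3.138, -0.004, 1.466]
force: [0.5, -0.6, 0.4]
width: 0.0556
```

Run:
```python
from h import *
t=snap('scene');s=t['st'];print(s['tcp_pos'],s['eef_rot'],s['force'],s['ft_torque'])
q=np.array(proj(t,(.558,-.008,.05)),int)
save(t,'t2.png',cv2.resize(t['img'][q[1]-75:q[1]+45,q[0]-60:q[0]+60],(480,480),interpolation=cv2.INTER_CUBIC))
```

```text
[ 0.55961088 -0.0070866   0.07494939] [ 3.13830531 -0.00419028  1.46610286] [ 0.5293657  -0.58036823  0.38965792] [-0.05878394 -0.04784594  0.00364368]
```

View pics/t2.png

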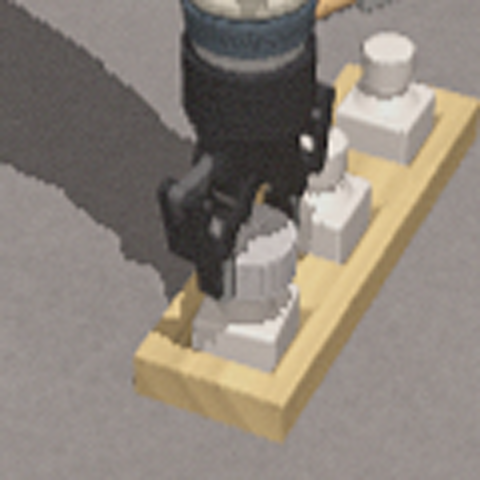

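>>> send_rows([
  [0,0,0,0,0,-0.004,40],
  [0,0,0,0,0,-0.009,40],
  [0,0,0,0,0,-0.014,40],
  [0,0,0,0,0,-0.02,40],
  [0,0,0,0,0,-0.026,40],
  [0,0,0,0,0,-0.03,40],
  [0,0,0,0,0,-0.03,40],
  [0,0,0,0,0,-0.03,40],
])

```text
time_s: 20.3
tcp_pos: [0.5595, -0.0072, 0.1049]
eef_rot: [3.138, -0.004, 1.466]
force: [-0.1, -0.3, -0.7]
width: 0.0558
```

Run:
```python
from h import *
t=snap('scene');s=t['st'];print(s['time_s'],s['tcp_pos'],s['eef_rot'],s['force'],s['width'])
for n in ('jar_mid','jar_mouth','cap_mid','bottle_mid','full_mid','coral_mid','brush_grip'):print(n,pts(t,n))
q=np.array(proj(t,(.558,-.008,.05)),int)
save(t,'t3.png',cv2.resize(t['img'][q[1]-100:q[1]+50,q[0]-60:q[0]+90],(600,600),interpolation=cv2.INTER_CUBIC))
```

```text
20.3 [ 0.55948779 -0.00721306  0.10494858] [ 3.13822239 -0.00418992  1.46606549] [-0.14118287 -0.29558017 -0.65012205] 0.05583208360668753
jar_mid [(0.97, array([ 0.5583, -0.007 ,  0.0286]))]
jar_mouth [(0.61, array([ 0.5559, -0.0111,  0.0782])), (0.27, array([ 0.7363, -0.2073,  0.0244]))]
cap_mid [(0.73, array([ 0.4169, -0.3453,  0.0191])), (0.69, array([ 0.6193, -0.4135,  0.0121])), (0.56, array([ 0.5606, -0.005 ,  0.1228]))]
bottle_mid [(0.7, array([0.5329, 0.2104, 0.0491])), (0.42, array([0.5495, 0.0991, 0.0507]))]
full_mid []
coral_mid [(0.74, array([ 0.7354, -0.209 ,  0.0233]))]
brush_grip [(0.98, array([0.4021, 0.3314, 0.0124])), (0.53, array([0.5476, 0.1022, 0.0526]))]
```

```bash
python3 -c "
from cell import robot
print(robot.sign_off())"
```

```text
the job is handed in; nothing more can be done
None
```

The job is done and handed in at about 20.7 s. The bottle is in pocket0 and the jar is in pocket2. The jar was still closed when it went in. I then twisted its cap counter-clockwise about 77° at the gripper; the jar took up some of that by turning slightly in the pocket. The cap came off and is held level, about 25 mm above the jar's mouth.

Last checks, from the scene camera and the arm's readings:
- **Jar:** `jar_mid` is at z = 0.0286, where a fully seated jar should read 0.0285.
- **Bottle:** `bottle_mid` is at (0.533, 0.210, 0.049), against about 0.052 for fully seated. That is within the network's error, and an earlier picture showed it standing in its pocket.
- **Cap:** it is still in the grip, with 55.8 mm between the fingers and near-zero load at the wrist, so the jar was not lifted with it. `cap_mid` reads z = 0.123, which puts its lower edge 25–27 mm above the mouth.
- **Bystanders:** the coral head and brush read within 2–3 mm of where they started. The network for the middle bottle found nothing in the last picture, though two others reported something at its place.

I could not view the final picture because the 12-picture limit was reached. The end state therefore rests on these readings and on the previous picture, which showed the cap coming off the seated jar.

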